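Tighten the slotted foot of a counter screen with a hex key

TASK

The low glass screen on the nurses' counter has come loose: with the red-handled hex key, feel along the slot in the screen's metal foot for the screw's socket, seat the key fully in it, and tighten the screw clockwise to its stop. Turn no more than about a quarter turn per hold, letting go each time so that the key stands by itself in the socket before you take it again. Then put the key back upright in its white holder, fully down, let go of it, and leave the other things on the counter where they are.

Things in the scene. Friction and masses are not known exactly. Their poses are not given: they have to be found in the camera images.
- foot: Aluminium foot of a low glass screen, fixed; place and yaw vary. Block 130 mm long in x (-55 to +75), 76 mm wide in y, flat top 30 mm up. At x = +75 to +95 mm a rail, 180 mm wide in y, 40 mm high, holds a clear glass panel up to 125 mm above the counter. Origin on the counter under the slot's middle; z up.
- slot (a point): Middle of the mouth of the slot in the foot's top face, 30 mm above the counter; axes as the foot. The slot is 38 mm long in the foot's x and 20 mm wide in y. The screw's hex socket opens in its floor, with its centre on the slot's long centre line but ANYWHERE from -8 to +8 mm along it; the heading of the socket's flats is unknown too. Both must be felt for.
- slot_floor (a point): Point 8 mm below slot, at the level of the slot's dark steel floor. The hex socket is 15 mm across flats and 16 mm deep below this floor. Only over it can the key go below the floor: its nose 3 to 4 mm at any heading, the hexagon all the way only when the flats agree within about 8 degrees (pattern repeats every 60 degrees).
- screw (a joint): Angle of the screw about the vertical, rad, growing clockwise seen from above (tightening). It starts between 0 and 0.3 and ends at a hard stop at 2.7 (tight). Steady: about 0.06 N m to turn, and it stays where it is left. The socket's heading at value 0 is not known.
- key: Hex key, 95 mm long, about 0.15 kg, starting upright in the holder. Origin at the centre of its tip, z up along it, x and y square to the grip's sides. From the tip: six-sided taper 4 mm long (8 mm across its corners at the tip, widening to the full hexagon), then a steel hexagon shank 14 mm across flats (two flats square to the key's x) up to 50 mm, then the red grip.
- key_grip (a point): Centre of the key's red grip, 72.5 mm above its tip; axes as the key. The grip is of square section, 32 x 32 mm, from 50 to 95 mm above the tip, so it can be taken at any quarter turn. In the socket the key has about 8 degrees of play either way; let go there, it stands by itself with a slight lean.
- holder: White plastic key holder fixed to the counter, 70 (x) x 90 (y) x 55 mm high, with one round through hole 23 mm wide in the middle. Origin on the counter under the hole's axis; z up. With the key home its grip rests on the holder's top and its tip is 5 mm above the counter.
- mug: White mug, 85 mm high, 76 mm wide, handle to its y: leave alone. Origin under its middle.
- jar: Amber jar with white cap, 75 mm high, 52 mm wide: leave alone. Origin under its middle.
- stapler: Blue and black stapler, 130 x 34 x 43 mm high, lying along its x: leave alone. Origin under its middle.
Things that resemble listed ones, but are neither listed nor needed, are in the scene too. There is more than one size of the foot; the one meant has the size given above.

How it is judged:
On the way, in this order (a step that is already met when the one before it is completed fails the run):
1. the key is seated fully in the screw's socket (tip at least 17 mm below the slot's mouth) (horizontal distance between key and slot below 0.014 m and z of key in the frame of slot below -0.017 m), for 0.2 s.
2. after a first turn (screw between 0.6 and 2.2 rad) the key is let go and stands in the socket (value of joint screw between 0.6 and 2.2 rad and contact force between the fingers and key below 0.05 N and z of key in the frame of slot below -0.015 m), for 0.2 s.
3. the screw is tight at its stop (2.55 rad or more), with the key in the socket (value of joint screw above 2.55 rad and z of key in the frame of slot below -0.012 m), for 0.1 s.
At the end, for the whole second after the job is handed in: The screw is at 2.5 rad or more, and the key stands released and at rest in the holder: tip within 12 mm of the hole's axis and less than 9 mm above the counter, tilted less than 0.12 rad (value of joint screw above 2.5 rad and horizontal distance between key and holder below 0.012 m and z of key in the frame of holder below 0.009 m and angle between key's own z axis and vertical below 0.12 rad and linear speed of key below 0.02 m/s and contact force between the fingers and key below 0.05 N); the robot touches nothing.
It fails at once if mug, jar or stapler moved more than 30 mm (distance of any of mug, jar, stapler from where it was at the start of the episode above 0.03 m).
It also fails if it takes over 72 s, if anything falls off the work surface, if the arm or the gripper's body presses on something with over 40 N, if the wrist force passes 120 N, or if a joint passes its speed limit or range.

ROBOT

A 7-joint arm with a two-finger parallel gripper is mounted at the origin on the work surface. World frame = base frame: x ahead of the robot, y to its left, z up, the work surface at z = 0. Lengths are in m, angles in rad, forces in N, time in s.
With the tool pointing down it reaches from about 0.425 to 0.8 m from the base axis. Payload 8.3 kg.
Tool frame: the origin (TCP) lies at the very end of the fingers, on their centre line; the grasp point (between the pads) lies 19 mm behind it; z points along the fingers, y is the line along which they close (so a half turn about z gives the same grasp; the last joint's range is limited). The gripper opens to 85 mm and grips with 20 to 120 N. Pads are 22 mm wide; open, the fingers measure 114 mm over their backs; the gripper's body (76 mm by 85 mm) begins 54 mm behind the grasp point. The pads swing forward as they close: fully open they stand 13 mm farther back than shut.
Start: joints at [1.148, 0.383, 0.016, 1.37, -0.006, 1.388, -0.046], TCP at [0.22, -0.585, 0.231] pointing down, gripper open.
Joint ranges: [-2.95, 2.95], [-0.25, 2.06], [-1.52, 1.56], [0.18, 2.33], [-1.44, 4.58], [0.02, 2.06], [-3.01, 3.01]. Speed limits (rad/s): [2.39, 2.39, 3.01, 3.01, 3.14, 3.14, 3.14].

INTERFACE

Orientations are given as a unit quaternion [w, x, y, z].
In Python, from plant import state, snapshot, job_done, outline_of, landmark_of gives the robot as it stands.
- The arm moves only by the shell command python3 -m handwheel 'ROWS'. ROWS is JSON, one flat list of numbers, 7 for each row, row after row: the finger opening in cm, from 0 to 8.54, then the shift along the tool's x, y, z in cm, then the turn, a rotation vector about the tool's x, y, z in rad. A call has 1 to 8 rows; each row shifts and turns the commanded pose from where the row before left it, along the tool's axes as they then stand; what a row does not reach is not made up. A row lasts 1/12 s, in which the tool goes at most 41.7 mm and 7.16 degrees, less where a joint would pass 70% of its speed; a pose out of reach is approached as far as the arm can. A call with a gripper value outside its range is refused whole. The fingers move at their own pace and stop on an object; the grip force is fixed at half the most. Time passes only in rows, so rows that do not move let the fingers close. It gives the time, the measured TCP pose, the force, the opening and the grip force at its end, in the units of the state.
- state(): the state, without advancing time (a new reading comes with each control period).
- snapshot(name): name is "side" or "top"; returns a dict with "img" (400x640x3 uint8, red, green, blue), "fx", "fy", "cx", "cy" (pixels), "R" (3x3) and "t" (3): a world point X has camera coordinates R X + t. Camera axes: x right, y down, z forward; pixel columns grow to the right and rows downward; lengths in m; the calibration is good to about 2 mm. A picture is of the moment at which its call begins. There is no depth.
- job_done(): hands the job in; it is judged then, once.
Trained networks look in a picture, given as the dict that the camera call returned (one of the last four; its "shot" number tells which), for a name from the list of things; names that differ only in an ending like _2 or _b are one class to them, and where a whole thing is asked for, a point or a joint stands for the part that bears it (a point fixed in the world has none). Each returns a list of dicts, best first, with "score" (0 to 1); they miss things now and then, are a little off and sometimes report something else, mostly with a low value. They report only what shows in the picture. A call takes as long as a camera call. They do not tell look-alikes from the thing itself.
- outline_of(picture, query): "pixels" (400x640 bool, what is visible of it).
- landmark_of(picture, query): "point" ([x, y, z] in m, in world coordinates, good to about 4 mm: a listed point, or the origin of a listed thing).
The state is a dict: "time": time; "joints": joint angles; "qd": joint speeds; "joint_torque": joint torques, N m; "ee_pos": TCP position; "orientation": TCP orientation; "force": force on the tool from outside, world axes, zero at the start; "ft_torque": the same for the moment, N m; "opening": opening from 0.0 (shut) to 1.0 (fully open); "grasp_force": force on a finger pad.
Only numpy, scipy, OpenCV 4.12 (cv2) and the standard library are available. Lean on these libraries where they do the work, as an engineer would, in place of code of your own. Each camera call takes 0.05 s, during which the arm holds its last target. There are 200 camera calls.

## Working session

There is one attempt and no reset: what is moved stays moved. The work goes in short steps, Python scripts to look and compute and a shell command to move; the robot and the scene stay as the last step left them, time stands still between calls to the robot, and variables do not carry over. Pictures are saved under pics/ and viewed, at most 10 in all, crops included, and the job is handed in when it is done.

```bash
mkdir -p pics; ls; cat > look.py <<'E'
from plant import state, snapshot, outline_of, landmark_of
import cv2, numpy as np
def save(p,n): cv2.imwrite(f'pics/{n}.png', p['img'][:,:,::-1])
E
python3 - <<'E'
from look import *
for c in ('side','top'):
    p=snapshot(c); save(p,c+'0')
    print(c,p['fx'],p['cx'],p['cy'],np.round(-p['R'].T@p['t'],3))
    for n in ('foot','slot','slot_floor','key','key_grip','holder','mug','jar','stapler'):
        print(n,[(np.round(d['point'],4).tolist(),round(d['score'],2)) for d in landmark_of(p,n)])
s=state();print(s)
E
```

```text
pics
side 412.02805707379036 310.28843703148084 199.39143093098943 [0.005 0.676 0.658]
foot [([0.4157, 0.0044, 0.0011], 0.63), ([0.5784, 0.1504, -0.0019], 0.61), ([0.372, 0.1926, 0.0031], 0.58)]
slot [([0.375, 0.1936, 0.0202], 0.95), ([0.5783, 0.1531, 0.0293], 0.66)]
slot_floor [([0.5751, 0.154, 0.0236], 0.95), ([0.4152, 0.0047, 0.0098], 0.9), ([0.3723, 0.195, 0.0176], 0.77)]
key [([0.5158, -0.1788, 0.0023], 0.6)]
key_grip [([0.5142, -0.1773, 0.0756], 0.72)]
holder [([0.515, -0.1764, -0.0015], 0.79), ([0.5754, 0.1545, 0.0239], 0.34)]
mug [([0.4218, 0.3972, 0.0028], 0.58)]
jar [([0.7304, 0.0071, 0.0014], 0.64)]
stapler [([0.4343, -0.3837, -0.0028], 0.8)]
top 389.8724137406225 317.4010959194021 197.94179400454533 [0.373 0.006 1.342]
foot [([0.413, 0.0025, 0.004], 0.9), ([0.3738, 0.1923, 0.0008], 0.79), ([0.5775, 0.1533, -0.0019], 0.6), ([0.422, 0.3988, -0.0003], 0.34)]
slot [([0.4117, 0.0043, 0.0229], 0.8), ([0.3694, 0.1916, 0.0184], 0.78), ([0.5761, 0.15, 0.0267], 0.57)]
slot_floor [([0.5751, 0.1521, 0.021], 0.89), ([0.3737, 0.1893, 0.0152], 0.87), ([0.4165, 0.002, 0.0127], 0.68)]
key
[... 330 characters left out ...]
 'joints': array([ 1.14812877,  0.38338102,  0.01642865,  1.37010986, -0.00630017,
        1.38819226, -0.04651544]), 'qd': array([ 0.00063946,  0.00086602, -0.00039488, -0.00155222,  0.00044377,
       -0.00059559,  0.0005537 ]), 'joint_torque': array([ 8.89843250e-04, -6.27347875e+01,  8.43167100e-01, -3.72087908e+01,
        1.66468177e-02,  2.89799806e-03,  1.00335859e-05]), 'ee_pos': array([ 0.22005709, -0.58495894,  0.23128695]), 'orientation': array([-2.52309313e-05,  9.83864132e-01,  1.78917213e-01,  2.00199662e-05]), 'force': array([-0.51191118,  0.69832034, -0.20830135]), 'ft_torque': array([-0.01018557, -0.01430079, -0.04535009]), 'grasp_force': 0.0, 'opening': 1.0028332499186197}
```

```bash
python3 - <<'E'
import cv2,numpy as np
t=cv2.imread('pics/top0.png');s=cv2.imread('pics/side0.png')
# crops magnified: top region around feet and key
a=cv2.resize(t[90:320,220:420] if 0 else t[60:340,180:520],(728,600),interpolation=cv2.INTER_CUBIC)
cv2.imwrite('pics/topc.png',a)
E
```

```text
(no output)
```

View pics/topc.png

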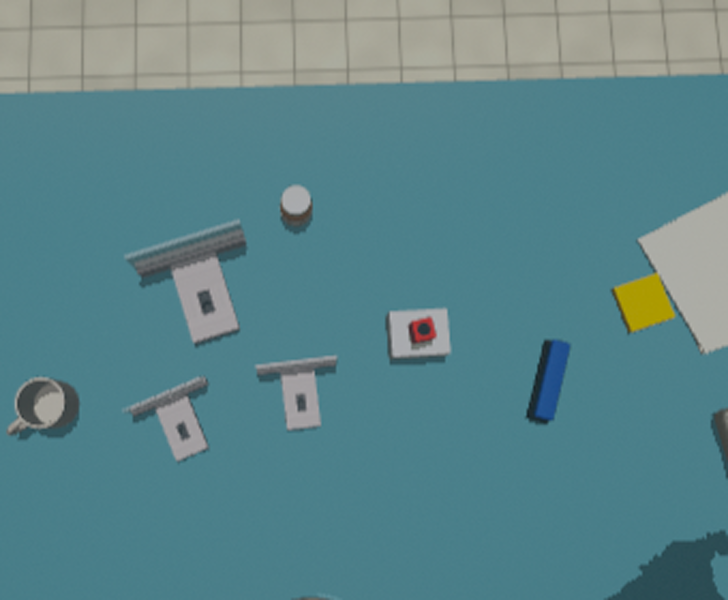

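View pics/side0.png

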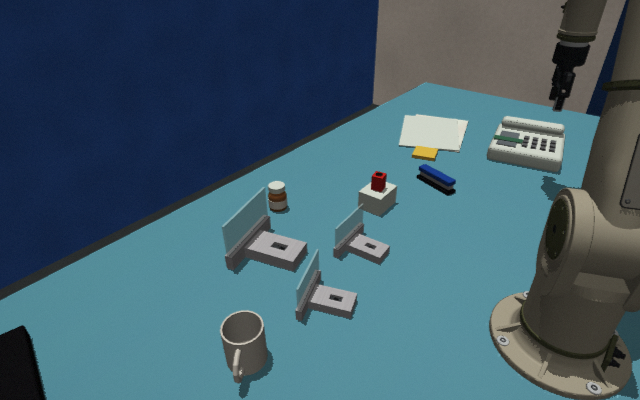

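```bash
cat >> look.py <<'E'
from scipy.spatial.transform import Rotation as Ro
def proj(p,uv,z):
    uv=np.atleast_2d(uv).astype(float)
    d=np.c_[(uv[:,0]-p['cx'])/p['fx'],(uv[:,1]-p['cy'])/p['fy'],np.ones(len(uv))]@p['R']
    c=-p['R'].T@p['t']; return c+d*((z-c[2])/d[:,2])[:,None]
def pix(p,X):
    q=np.atleast_2d(X)@p['R'].T+p['t']; return np.c_[q[:,0]/q[:,2]*p['fx']+p['cx'],q[:,1]/q[:,2]*p['fy']+p['cy']]
def rot():
    q=state()['orientation']; return Ro.from_quat(np.r_[q[1:],q[0]])
def delta(xyz,yaw):
    """shift in tool cm, and rotvec in tool axes, to TCP xyz with tool down, tool-x heading yaw (mod 90 deg)"""
    s=state();R=rot();best=None
    for k in range(4):
        a=yaw+k*np.pi/2
        T=Ro.from_matrix(np.array([[np.cos(a),np.sin(a),0],[np.sin(a),-np.cos(a),0],[0,0,-1]]).T)
        v=(R.inv()*T).as_rotvec()
        if best is None or abs(v[2])<abs(best[2]): best=v
    print('t',round(s['time'],2),'ee',np.round(s['ee_pos'],4),'j7',round(s['joints'][6],2),'cm',np.round(R.inv().apply(np.array(xyz)-s['ee_pos'])*100,2),'rv',np.round(best,3))
def brief():
    s=state();R=rot().as_matrix()
    print('t',round(s['time'],2),np.round(s['ee_pos']*1000,1),'yaw',round(np.degrees(np.arctan2(R[1,0],R[0,0])),1),'tilt',round(np.degrees(np.arccos(-R[2,2])),1),'F',np.round(s['force'],1),'M',np.round(s['ft_torque'],2),'op',round(s['opening']*85,1),'g',round(s['grasp_force'],1),'j7',round(s['joints'][6],2))
E
python3 - <<'E'
from look import *
p=snapshot('top')
def rect(mask,z):
    c=max(cv2.findContours(mask.astype(np.uint8),0,1)[0],key=cv2.contourArea)[:,0]
    w=proj(p,c,z)[:,:2]*1000
    return cv2.minAreaRect(w.astype(np.float32))
g=p['img'].astype(int)
red=(g[:,:,0]>120)&(g[:,:,1]<70)
red=cv2.morphologyEx(red.astype(np.uint8),cv2.MORPH_CLOSE,np.ones((5,5)))
print('red',rect(red,.1))
for n in('key_grip','holder'):
    for d in outline_of(p,n)[:1]: print(n,rect(d['pixels'],.055 if n=='holder' else .1))
u=pix(p,[.577,.152,.03])[0].astype(int);print(u)
ds=outline_of(p,'foot')
for d in ds:
    if d['pixels'][u[1]-8:u[1]+12,u[0]-10:u[0]+10].any():
        m=d['pixels'];ys,xs=np.nonzero(m);w=proj(p,np.c_[xs,ys],.03);print(d['score'],m.sum())
        for yaw in np.radians([14,16,18,20,22]):
            e=np.array([np.cos(yaw),np.sin(yaw)]);n=np.array([-e[1],e[0]])
            L=(w[:,:2]-[.577,.152]);a=L@e;b=L@n;k=a<.05;h=np.histogram(b[k],bins=30,range=(-.055,.055))[0]
            print(round(np.degrees(yaw)),'front',np.percentile(a,[.2,1]).round(4),'side',np.percentile(b[k],[1,99]).round(4),'sharp',(h**2).sum())
dark=(g.sum(2)<250)
ys,xs=np.mgrid[u[1]-9:u[1]+10,u[0]-9:u[0]+10]
G=g.sum(2)
print(G[u[1]-9:u[1]+10,u[0]-9:u[0]+10])
E
```

```text
red ((512.6319580078125, -181.00466918945312), (29.810529708862305, 28.09915542602539), 11.211702346801758)
holder ((513.7535400390625, -179.2803497314453), (73.2409439086914, 94.97576141357422), 2.6548333168029785)
[275 199]
0.62 1496
14 front [-0.0589 -0.0562] side [-0.0387  0.037 ] sharp 23660
16 front [-0.0585 -0.0563] side [-0.0391  0.037 ] sharp 23575
18 front [-0.0585 -0.0562] side [-0.0401  0.0377] sharp 23479
20 front [-0.0586 -0.0563] side [-0.0417  0.0383] sharp 23223
22 front [-0.0589 -0.0563] side [-0.0432  0.0392] sharp 22942
[[477 479 479 475 473 476 476 479 477 478 478 477 476 473 473 473 474 468
  418]
 [475 476 474 478 474 477 477 477 477 477 475 476 475 475 475 473 474 475
  465]
 [479 477 476 478 475 478 474 474 477 474 473 475 473 474 478 479 479 482
  473]
 [476 477 477 476 476 475 475 474 474 475 476 475 477 477 479 478 482 486
  477]
 [475 478 477 478 479 477 477 476 475 478 475 447 481 476 484 477 477 486
  482]
 [477 479 480 476 477 476 471 443 409 369 370 361 480 474 483 477 476 480
  486]
 [479 477 477 476 478 468 365 318 270 215 214 280 478 480 478 481 47
[... 285 characters left out ...]
 258 227 212 191 194 242 416 483 477 480 475
  479]
 [474 480 476 472 476 485 473 320 211 173 158 170 204 361 484 476 482 474
  478]
 [479 476 479 473 477 483 479 379 200 160 212 202 218 325 482 476 483 478
  476]
 [481 474 483 473 476 481 483 441 206 179 235 228 227 257 417 483 479 483
  480]
 [482 474 480 476 473 479 485 468 275 204 230 229 237 242 362 480 479 483
  482]
 [479 476 477 477 475 476 483 473 328 220 231 259 320 332 444 482 484 482
  486]
 [447 482 473 478 474 476 482 480 424 313 326 418 442 442 482 482 482 482
  486]
 [423 481 473 480 473 476 483 485 479 436 444 483 483 484 486 485 485 487
  485]
 [394 477 477 483 478 481 483 484 484 483 485 485 486 485 484 483 482 482
  480]]
```

```bash
python3 - <<'E'
from look import *
for c in('top','side'):
    p=snapshot(c);G=p['img'].astype(float).sum(2)
    u=pix(p,[.576,.152,.03])[0].round().astype(int);r=11
    ys,xs=np.mgrid[u[1]-r:u[1]+r+1,u[0]-r:u[0]+r+1]
    b=np.median(G[u[1]-7:u[1]+8,u[0]-10:u[0]+11][G[u[1]-7:u[1]+8,u[0]-10:u[0]+11]>300])
    g=G[u[1]-r:u[1]+r+1,u[0]-r:u[0]+r+1]
    w=np.clip((b-15-g)/(b-250),0,1)
    # keep component connected to centre
    n,l=cv2.connectedComponents((w>.05).astype(np.uint8)); w=w*(l==l[r,r])
    X=proj(p,np.c_[xs.ravel(),ys.ravel()],.03)[:,:2]*1000;w=w.ravel()
    m=(X*w[:,None]).sum(0)/w.sum();C=np.cov((X).T,aweights=w+1e-12);e,V=np.linalg.eigh(C)
    print(c,m.round(1),'yaw',np.degrees(np.arctan2(V[1,1],V[0,1])).round(1),'len/wid',np.sqrt(12*e).round(1),b)
delta([.514,-.179,.14],np.radians(11.2))
E
```

```text
top [574.9 151.9] yaw -164.3 len/wid [20.2 37.4] 477.0
side [575.8 151.6] yaw -163.6 len/wid [20.6 38.7] 516.0
t 1.3 ee [ 0.2201 -0.5849  0.2313] j7 -0.05 cm [ 41.8  -27.64   9.13] rv [-0.    -0.     0.164]
```

```bash
python3 -m handwheel '[8.5,3,-2,0.5,0,0,0, 8.5,3,-2,0.5,0,0,0, 8.5,3,-2,0.5,0,0,0, 8.5,3,-2,0.5,0,0,0, 8.5,3,-2,0.5,0,0,0, 8.5,3,-2,0.5,0,0,0, 8.5,3,-2,0.5,0,0,0, 8.5,3,-2,0.5,0,0,0]'
python3 -m handwheel '[8.5,3,-2,0.5,0,0,0, 8.5,3,-2,0.5,0,0,0, 8.5,3,-2,0.5,0,0,0, 8.5,3,-2,0.5,0,0,0, 8.5,3,-2,0.5,0,0,0, 8.5,0,0,0,0,0,0.08, 8.5,0,0,0,0,0,0.08, 8.5,0,0,0,0,0,0]'
python3 -c "
from look import *
delta([.514,-.179,.14],np.radians(11.2))"
```

```text
time: 1.97
ee_pos: [0.3892, -0.3492, 0.1914]
orientation: [0.0, 0.984, 0.179, 0.0]
force: [0.9, -1.1, 0.3]
opening: 0.993
grasp_force: 0.0
time: 2.63
ee_pos: [0.4939, -0.2035, 0.1663]
orientation: [-0.0, 0.995, 0.099, -0.0]
force: [-0.3, -0.3, 0.2]
opening: 0.998
grasp_force: 0.0
t 2.63 ee [ 0.4939 -0.2035  0.1663] j7 -1.1 cm [ 2.45 -2.01  2.63] rv [-0.    -0.     0.002]
```

```bash
python3 -m handwheel '[8.5,2.45,-2,1.2,0,0,0, 8.5,0,0,2.5,0,0,0, 8.5,0,0,2.5,0,0,0, 8.5,0,0,2.5,0,0,0, 8.5,0,0,1.5,0,0,0, 8.5,0,0,0,0,0,0]'
python3 -c "
from look import *
brief()
p=snapshot('side');u=pix(p,[.514,-.179,.08])[0].astype(int);cv2.imwrite('pics/c1.png',cv2.resize(p['img'][u[1]-50:u[1]+50,u[0]-60:u[0]+60,::-1],None,fx=5,fy=5))
delta([.514,-.179,.064],np.radians(11.2))"
```

```text
time: 3.13
ee_pos: [0.5109, -0.1797, 0.0608]
orientation: [-0.001, 0.995, 0.101, -0.003]
force: [-1.5, 0.3, -0.2]
opening: 0.997
grasp_force: 0.0
t 3.13 [ 510.9 -179.7   60.8] yaw 11.5 tilt 0.3 F [-1.5  0.3 -0.2] M [ 0.06  0.07 -0.04] op 84.8 g 0.0 j7 -1.18
t 3.18 ee [ 0.5122 -0.18    0.0629] j7 -1.18 cm [ 0.2  -0.06 -0.11] rv [-0.002  0.003  0.006]
```

View pics/c1.png

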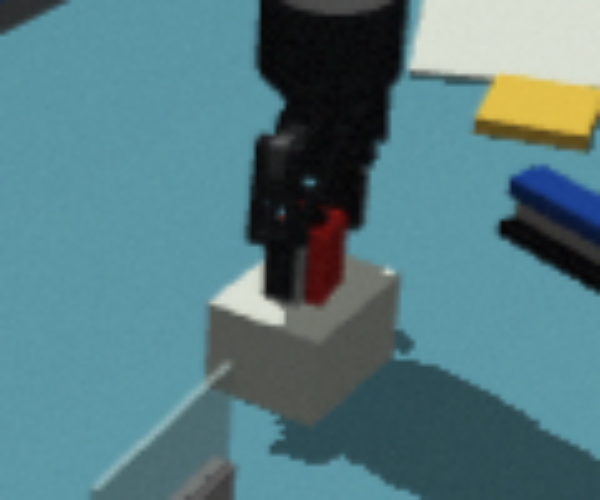

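The side picture shows the red grip (crop 325,255) standing between the open fingers on the white holder. Close now.

```bash
python3 -m handwheel '[0,0,0,0,0,0,0, 0,0,0,0,0,0,0, 0,0,0,0,0,0,0, 0,0,0,0,0,0,0, 0,0,0,0,0,0,0, 0,0,0,0,0,0,0]'
python3 -c "
from look import *
brief()"
python3 -m handwheel '[0,0,0,-3,0,0,0, 0,0,0,-3,0,0,0, 0,0,0,-2,0,0,0, 0,0,0,0,0,0,0]'
python3 -c "
from look import *
brief()
delta([.5753,.1518,.14],np.radians(16))
p=snapshot('top');g=p['img'].astype(int)
red=(g[:,:,0]>120)&(g[:,:,1]<70);print('red top',red.sum())
p=snapshot('side');g=p['img'].astype(int)
red=(g[:,:,0]>90)&(g[:,:,1]<60);ys,xs=np.nonzero(red);print(len(xs),xs.mean(),ys.mean(),pix(p,state()['ee_pos']))
"
```

```text
time: 3.68
ee_pos: [0.5144, -0.1801, 0.0656]
orientation: [0.0, 0.995, 0.1, 0.001]
force: [-1.0, 0.4, 6.0]
opening: 0.37
grasp_force: 60.1
t 3.68 [ 514.4 -180.1   65.6] yaw 11.5 tilt 0.1 F [-1.   0.4  6. ] M [ 0.05  0.21 -0.01] op 31.4 g 60.1 j7 -1.19
time: 4.02
ee_pos: [0.5162, -0.1804, 0.1492]
orientation: [0.002, 0.995, 0.1, 0.003]
force: [0.5, -0.1, -1.1]
opening: 0.365
grasp_force: 61.9
t 4.02 [ 516.2 -180.4  149.2] yaw 11.5 tilt 0.4 F [ 0.5 -0.1 -1.1] M [-0.   -0.04 -0.08] op 31.1 g 61.9 j7 -1.16
t 4.02 ee [ 0.5162 -0.1804  0.1492] j7 -1.16 cm [ 12.39 -31.39   0.88] rv [ 0.004 -0.006 -0.079]
red top 0
14 345.42857142857144 165.35714285714286 [[379.7755913  160.10454492]]
```

```bash
python3 -m handwheel '[0,1.37,-3.48,0,0,0,0, 0,1.37,-3.48,0,0,0,0, 0,1.37,-3.48,0,0,0,0, 0,1.37,-3.48,0,0,0,0, 0,1.37,-3.48,0,0,0,0, 0,1.37,-3.48,0,0,0,0, 0,1.37,-3.48,0,0,0,0, 0,1.37,-3.48,0,0,0,0]'
python3 -m handwheel '[0,1.37,-3.48,0,0,0,0, 0,0,0,0,0,0,-0.08, 0,0,0,0,0,0,0, 0,0,0,0,0,0,0]'
python3 -c "
from look import *
brief()
delta([.5753,.1518,.14],np.radians(16))
p=snapshot('side');u=pix(p,[.575,.152,.1])[0].astype(int);cv2.imwrite('pics/c2.png',cv2.resize(p['img'][u[1]-60:u[1]+60,u[0]-70:u[0]+70,::-1],None,fx=5,fy=5))
c=pix(p,state()['ee_pos'])[0];print((c-u+[70,60])*5, state()['joints'].round(2))
"
```

```text
time: 4.78
ee_pos: [0.5647, 0.1163, 0.1424]
orientation: [0.0, 0.995, 0.1, -0.001]
force: [-0.2, -0.1, -1.8]
opening: 0.366
grasp_force: 61.8
time: 5.12
ee_pos: [0.5713, 0.1512, 0.1424]
orientation: [0.0, 0.99, 0.139, -0.002]
force: [-1.2, -0.6, -2.9]
opening: 0.366
grasp_force: 61.9
t 5.12 [571.3 151.2 142.4] yaw 16.0 tilt 0.2 F [-1.2 -0.6 -2.9] M [-0.06 -0.04  0.  ] op 31.1 g 61.9 j7 -1.74
t 5.12 ee [0.5713 0.1512 0.1424] j7 -1.74 cm [0.4  0.06 0.24] rv [ 0.     0.003 -0.   ]
[352.30208728 224.95013646] [ 0.03  0.41 -0.45  1.57  0.19  1.21 -1.74]
```

View pics/c2.png

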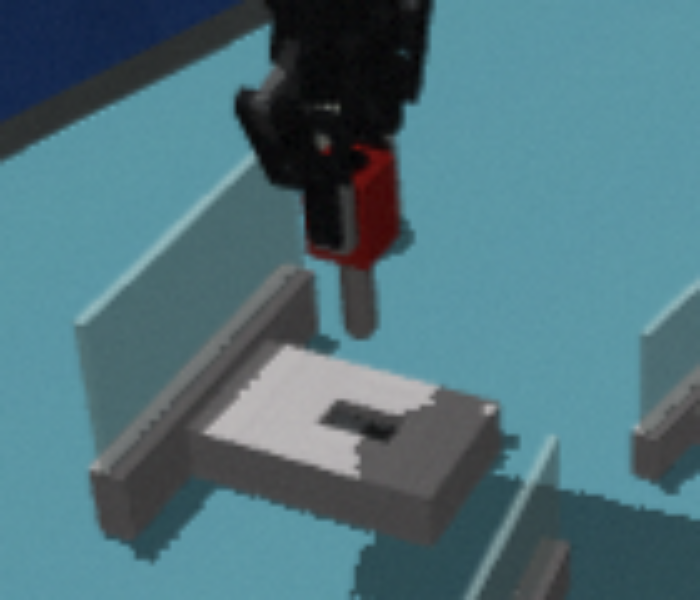

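```bash
python3 -m handwheel '[0,0.4,0.05,2,0,0,0, 0,0,0,2,0,0,0, 0,0,0,0.8,0,0,0, 0,0,0,0,0,0,0, 0,0,0,0,0,0,0]'
python3 -c "
from look import *
brief()
delta([.5753,.1518,.09],np.radians(16))
p=snapshot('side');s=state()['ee_pos'];R=rot().as_matrix()
u=pix(p,[.575,.152,.05])[0].astype(int);cv2.imwrite('pics/c3.png',cv2.resize(p['img'][u[1]-30:u[1]+30,u[0]-40:u[0]+40,::-1],None,fx=8,fy=8,interpolation=cv2.INTER_CUBIC))
for d in (-4,0,4): print((pix(p,[s+R@[d/1000,0,.0606]])[0]-u+[40,30])*8)
"
```

```text
time: 5.58
ee_pos: [0.5761, 0.1511, 0.0962]
orientation: [0.0, 0.99, 0.138, -0.001]
force: [0.8, 0.9, -1.0]
opening: 0.366
grasp_force: 61.9
t 5.58 [576.1 151.1  96.2] yaw 15.9 tilt 0.1 F [ 0.8  0.9 -1. ] M [-0.01  0.01 -0.05] op 31.1 g 61.9 j7 -1.76
t 5.58 ee [0.5761 0.1511 0.0962] j7 -1.76 cm [-0.05 -0.09  0.62] rv [ 0.     0.001 -0.002]
[335.43826179 278.58334185]
[323.65571084 275.23223443]
[311.90790206 271.89100812]
```

View pics/c3.png

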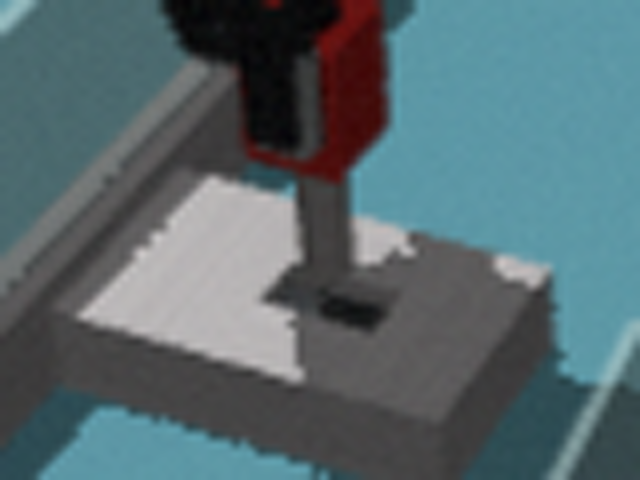

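The side crop shows the key tip (325,278) just above the slot and a darker patch at (350,310), probably the socket; I'll convert that.

```bash
python3 -c "
from look import *
p=snapshot('side');u=pix(p,[.575,.152,.05])[0].astype(int)
f=np.array([np.cos(np.radians(16)),np.sin(np.radians(16))])
for c in ((325,308),(350,310),(380,315),(355,325)):
    w=proj(p,u-[40,30]+np.array(c)/8,.022)[0];d=(w[:2]-[.5753,.1518])*1000;print(c,'along',d@f,'across',d@[-f[1],f[0]])
"
python3 -m handwheel '[0,-0.3,-0.08,0.6,0,0,0, 0,0,0,0.2,0,0,0, 0,0,0,0.2,0,0,0, 0,0,0,0,0,0,0]'
python3 -c "
from look import *
brief()"
python3 -m handwheel '[0,0,0,0.2,0,0,0, 0,0,0,0.2,0,0,0, 0,0,0,0,0,0,0]'
python3 -c "
from look import *
brief()"

```

```text
(325, 308) along 2.8857076707317972 across -2.312174547741644
(350, 310) along -4.517820922302378 across -4.4614398970424185
(380, 315) along -13.948634735342507 across -5.952632506574439
(355, 325) along -9.213749887397258 across 1.149629006396135
time: 6.02
ee_pos: [0.5729, 0.1521, 0.086]
orientation: [0.0, 0.99, 0.139, -0.0]
force: [-0.6, 0.6, -0.7]
opening: 0.362
grasp_force: 62.0
t 6.02 [572.9 152.1  86. ] yaw 16.0 tilt 0.0 F [-0.6  0.6 -0.7] M [ 0.01  0.06 -0.03] op 30.8 g 62.0 j7 -1.77
time: 6.27
ee_pos: [0.573, 0.1522, 0.0819]
orientation: [-0.0, 0.99, 0.139, -0.0]
force: [-0.0, 0.0, -1.7]
opening: 0.365
grasp_force: 62.0
t 6.27 [573.  152.2  81.9] yaw 16.0 tilt 0.0 F [-0.   0.  -1.7] M [-0.04  0.05 -0.02] op 31.1 g 62.0 j7 -1.77
```

```bash
for i in 1; do python3 -m handwheel '[0,0,0,0.15,0,0,0, 0,0,0,0.0,0,0,0]' >/dev/null; python3 -c "
from look import *
brief()"; python3 -m handwheel '[0,0,0,0.15,0,0,0, 0,0,0,0.0,0,0,0]'>/dev/null; python3 -c "
from look import *
brief()";done
```

```text
t 6.43 [573.3 152.3  81. ] yaw 16.0 tilt 0.0 F [ 0.5 -0.1  2.2] M [-0.03  0.27 -0.01] op 31.1 g 62.6 j7 -1.77
t 6.6 [573.6 152.4  80.5] yaw 16.0 tilt 0.1 F [-3.5 -1.4  8. ] M [-0.36  0.77  0.04] op 31.2 g 63.5 j7 -1.77
```

```bash
python3 -m handwheel '[0,-0.15,0,0,0,0,0, 0,0,0,0.0,0,0,0]' >/dev/null; python3 -c "
from look import *
brief()"; python3 -m handwheel '[0,-0.15,0,0,0,0,0, 0,0,0,0.0,0,0,0]'>/dev/null; python3 -c "
from look import *
brief()"; python3 -m handwheel '[0,-0.15,0,0,0,0,0, 0,0,0,0.0,0,0,0]'>/dev/null; python3 -c "
from look import *
brief()"
```

```text
t 6.77 [571.9 151.9  79.8] yaw 16.0 tilt 0.0 F [-0.9  0.6  2.2] M [-0.07  0.17  0.01] op 31.4 g 62.3 j7 -1.77
t 6.93 [569.9 151.3  79. ] yaw 16.0 tilt 0.0 F [-0.6 -0.5 -1.1] M [ 0.02 -0.02 -0.03] op 30.7 g 62.2 j7 -1.77
t 7.1 [568.7 150.9  79.1] yaw 16.0 tilt 0.0 F [ 0.3 -0.4 -1.8] M [ 0.05 -0.18 -0.02] op 31.1 g 62.2 j7 -1.77
```

```bash
python3 -m handwheel '[0,0,0,0.2,0,0,0, 0,0,0,0.0,0,0,0]' >/dev/null; python3 -c "
from look import *
brief()"; python3 -m handwheel '[0,0,0,0.1,0,0,0, 0,0,0,0.0,0,0,0]'>/dev/null; python3 -c "
from look import *
brief()"
```

```text
t 7.27 [569.2 151.1  77.5] yaw 16.0 tilt 0.1 F [1.8 1.4 0.9] M [ 0.08 -0.36  0.05] op 31.1 g 62.4 j7 -1.77
t 7.43 [569.4 151.1  76.8] yaw 16.0 tilt 0.1 F [0.5 0.2 3.4] M [-0.   -0.36  0.02] op 31.3 g 62.7 j7 -1.77
```

```bash
python3 -m handwheel '[0,0.05,0,0.15,0,0,0, 0,0,0,0.1,0,0,-0.1, 0,0,0,0,0,0,-0.1, 0,0,0,0,0,0,0]' >/dev/null; python3 -c "
from look import *
brief()"; python3 -m handwheel '[0,0,0,0,0,0,-0.1, 0,0,0,0.05,0,0,-0.1, 0,0,0,0,0,0,0]'>/dev/null; python3 -c "
from look import *
brief()"
```

```text
t 7.77 [569.7 150.9  74.3] yaw 27.8 tilt 0.0 F [ 0.6 -1.5  5.4] M [-0.4  -0.1   0.02] op 31.5 g 62.8 j7 -1.58
t 8.02 [569.5 150.6  73. ] yaw 39.1 tilt 0.0 F [ 2. -2.  0.] M [-0.35 -0.67 -0.01] op 31.3 g 62.1 j7 -1.4
```

```bash
python3 -m handwheel '[0,0,0,0.2,0,0,0, 0,0,0,0.2,0,0,0, 0,0,0,0,0,0,0]' >/dev/null; python3 -c "
from look import *
brief()"; python3 -m handwheel '[0,0,0,0.2,0,0,0, 0,0,0,0.1,0,0,0,0,0,0,0,0,0,0]'>/dev/null; python3 -c "
from look import *
brief()"
```

```text
t 8.27 [569.5 150.7  68.8] yaw 38.8 tilt 0.0 F [ 3.7 -1.2 -2.3] M [-0.46 -0.96 -0.01] op 31.2 g 61.8 j7 -1.41
t 8.52 [569.6 150.8  66.5] yaw 38.9 tilt 0.0 F [ 3.  -3.1  1.1] M [-0.73 -0.67 -0.02] op 31.4 g 62.3 j7 -1.41
```

```bash
python3 -m handwheel '[0,0,0.07,0.1,0,0,0, 0,0,0,0.1,0,0,0, 0,0,0,0,0,0,0]' >/dev/null; python3 -c "
from look import *
brief()"; python3 -m handwheel '[0,0,0,0,0,0,0.12, 0,0,0,0,0,0,0.12, 0,0,0,0,0,0,0.12, 0,0,0,0,0,0,0]'>/dev/null; python3 -c "
from look import *
brief()"
```

```text
t 8.77 [570. 151.  66.] yaw 38.9 tilt 0.1 F [-2.9 -4.  15.1] M [-0.95  0.76  0.04] op 31.0 g 64.3 j7 -1.41
t 9.1 [569.8 151.3  66. ] yaw 17.9 tilt 0.1 F [-2.3 -2.5 14.2] M [-0.55  0.89  0.01] op 31.1 g 64.1 j7 -1.74
```

```bash
python3 -m handwheel '[0,0,0,-0.08,0,0,0.1, 0,0,0,0,0,0,0.12, 0,0,0,0,0,0,0.12, 0,0,0,0,0,0,0.12, 0,0,0,0,0,0,0.12]' >/dev/null; python3 -c "
from look import *
brief()"; python3 -m handwheel '[0,0,0,0,0,0,0.12, 0,0,0,0,0,0,0.12, 0,0,0,0,0,0,0.12, 0,0,0,0,0,0,0.12, 0,0,0,0,0,0,0.12, 0,0,0,0,0,0,0]'>/dev/null; python3 -c "
from look import *
brief()"
```

```text
t 9.52 [569.6 152.   66.2] yaw -15.2 tilt 0.1 F [-0.7 -0.1  7. ] M [0.05 0.27 0.08] op 31.1 g 63.2 j7 -2.28
t 10.02 [570.1 152.7  66.3] yaw -49.7 tilt 0.2 F [1.  1.5 7. ] M [ 0.45 -0.17 -0.01] op 30.9 g 63.0 j7 -2.83
```

```bash
python3 -m handwheel '[7,0,0,0,0,0,0, 7,0,0,0,0,0,0, 7,0,0,0,0,0,0, 7,0,0,0,0,0,0, 7,0,0,0,0,0,0, 7,0,0,0,0,0,0, 7,0,0,0,0,0,0]' >/dev/null; python3 -c "
from look import *
brief()
p=snapshot('side');u=pix(p,[.575,.152,.06])[0].astype(int);cv2.imwrite('pics/c4.png',cv2.resize(p['img'][u[1]-40:u[1]+40,u[0]-50:u[0]+50,::-1],None,fx=6,fy=6,interpolation=cv2.INTER_CUBIC))"
```

```text
t 10.6 [569.7 150.5  65. ] yaw -49.3 tilt 0.0 F [-0.6 -0.2  1. ] M [ 0.04 -0.02 -0.01] op 69.7 g 0.0 j7 -2.82
```

View pics/c4.png

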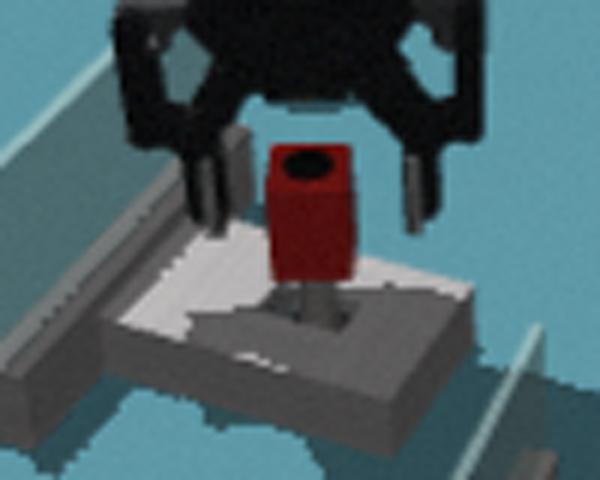

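The key stands alone in the socket, seated (grip at crop 312,215). Rotate back and regrip.

```bash
python3 -m handwheel '[7,0,0,0,0,0,-0.12, 7,0,0,0,0,0,-0.12, 7,0,0,0,0,0,-0.12, 7,0,0,0,0,0,-0.12, 7,0,0,0,0,0,-0.12, 7,0,0,0,0,0,-0.12, 7,0,0,0,0,0,-0.12, 7,0,0,0,0,0,-0.12]' >/dev/null; python3 -m handwheel '[7,0,0,0,0,0,-0.12, 7,0,0,0,0,0,-0.12, 7,0,0,0,0,0,-0.12, 7,0,0,0,0,0,-0.12, 7,0,0,0,0,0,-0.12, 7,0,0,0,0,0,0]' >/dev/null
python3 -c "
from look import *
brief()"
python3 -m handwheel '[0,0,0,0,0,0,0, 0,0,0,0,0,0,0, 0,0,0,0,0,0,0, 0,0,0,0,0,0,0, 0,0,0,0,0,0,0, 0,0,0,0,0,0,0]'>/dev/null
python3 -c "
from look import *
brief()"
```

```text
t 11.82 [569.8 150.3  65. ] yaw 40.4 tilt 0.0 F [-0.6 -0.2 -0.9] M [0.   0.01 0.01] op 69.7 g 0.0 j7 -1.38
t 12.32 [569.8 150.6  65.3] yaw 40.1 tilt 0.0 F [-0.2 -0.8  2.8] M [-0.22  0.11  0.01] op 31.1 g 59.0 j7 -1.39
```

Gripped squarely; second quarter turn, watching the moment for the stop.

```bash
python3 -m handwheel '[0,0,0,0,0,0,0.12, 0,0,0,0,0,0,0.12, 0,0,0,0,0,0,0.12, 0,0,0,0,0,0,0.12, 0,0,0,0,0,0,0.12, 0,0,0,0,0,0,0.12, 0,0,0,0,0,0,0.12]' >/dev/null; python3 -c "
from look import *
brief()"; python3 -m handwheel '[0,0,0,0,0,0,0.11, 0,0,0,0,0,0,0.11]'>/dev/null; python3 -c "
from look import *
brief()"; python3 -m handwheel '[0,0,0,0,0,0,0.11, 0,0,0,0,0,0,0]'>/dev/null; python3 -c "
from look import *
brief()"
```

```text
t 12.9 [569.6 151.7  65.4] yaw -8.3 tilt 0.1 F [-0.7  2.   0.3] M [0.59 0.23 0.07] op 31.0 g 59.2 j7 -2.16
t 13.07 [569.7 152.   65.4] yaw -20.9 tilt 0.1 F [0.2 1.9 0.5] M [0.7  0.08 0.31] op 30.9 g 59.5 j7 -2.37
t 13.23 [569.7 152.1  65.4] yaw -27.2 tilt 0.1 F [-1.   3.7  0.8] M [1.01 0.01 0.12] op 31.1 g 59.2 j7 -2.47
```

```bash
python3 -m handwheel '[0,0,0,0,0,0,0.1, 0,0,0,0,0,0,0]'>/dev/null; python3 -c "
from look import *
brief()"; python3 -m handwheel '[0,0,0,0,0,0,0.1, 0,0,0,0,0,0,0]'>/dev/null; python3 -c "
from look import *
brief()"; python3 -m handwheel '[0,0,0,0,0,0,0.1, 0,0,0,0,0,0,0]'>/dev/null; python3 -c "
from look import *
brief()"
```

```text
t 13.4 [569.8 152.1  65.4] yaw -32.7 tilt 0.1 F [1.2 5.7 0.2] M [ 1.38 -0.14 -0.03] op 31.0 g 59.1 j7 -2.56
t 13.57 [569.9 152.2  65.4] yaw -38.3 tilt 0.1 F [0.7 5.2 0.4] M [ 1.63 -0.27 -0.04] op 31.0 g 59.1 j7 -2.65
t 13.73 [570.  152.2  65.4] yaw -44.0 tilt 0.1 F [ 1.2  6.  -0.9] M [ 1.79 -0.29 -0.04] op 31.2 g 59.1 j7 -2.74
```

```bash
python3 -m handwheel '[0,0,0,0,0,0,0.1, 0,0,0,0,0,0,0]'>/dev/null; python3 -c "
from look import *
brief()"; python3 -m handwheel '[7,0,0,0,0,0,0, 7,0,0,0,0,0,0, 7,0,0,0,0,0,0, 7,0,0,0,0,0,0, 7,0,0,0,0,0,0, 7,0,0,0,0,0,0, 7,0,0,0,0,0,0]' >/dev/null; python3 -c "
from look import *
brief()
delta([.5697,.152,.065],np.radians(-49))
p=snapshot('side');u=pix(p,[.575,.152,.06])[0].astype(int);cv2.imwrite('pics/c5.png',cv2.resize(p['img'][u[1]-40:u[1]+40,u[0]-50:u[0]+50,::-1],None,fx=6,fy=6,interpolation=cv2.INTER_CUBIC))"
```

```text
t 13.9 [570.1 152.3  65.4] yaw -49.7 tilt 0.1 F [ 1.6  6.6 -0.1] M [ 1.75 -0.37 -0.03] op 31.0 g 59.1 j7 -2.83
t 14.48 [569.7 150.4  65.1] yaw -49.8 tilt 0.0 F [-0.4  0.4 -0.3] M [-0.03  0.01  0.01] op 69.9 g 0.0 j7 -2.83
t 14.48 ee [0.5697 0.1504 0.0651] j7 -2.83 cm [-0.13 -0.1   0.01] rv [ 0.    -0.    -0.015]
```

View pics/c5.png

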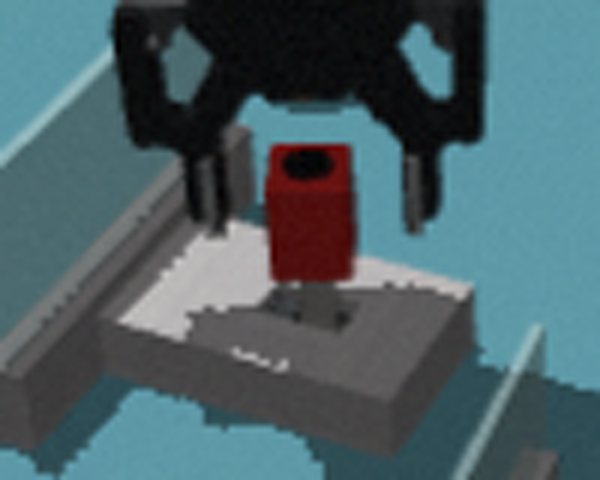

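The key stands upright, grip face again aligned with the pads, so it followed the turn. Third hold.

```bash
python3 -m handwheel '[7,-0.1,-0.08,0,0,0,-0.12, 7,0,0,0,0,0,-0.12, 7,0,0,0,0,0,-0.12, 7,0,0,0,0,0,-0.12, 7,0,0,0,0,0,-0.12, 7,0,0,0,0,0,-0.12, 7,0,0,0,0,0,-0.12, 7,0,0,0,0,0,-0.12]' >/dev/null; python3 -m handwheel '[7,0,0,0,0,0,-0.12, 7,0,0,0,0,0,-0.12, 7,0,0,0,0,0,-0.12, 7,0,0,0,0,0,-0.12, 7,0,0,0,0,0,-0.12, 7,0,0,0,0,0,0]' >/dev/null
python3 -m handwheel '[0,0,0,0,0,0,0, 0,0,0,0,0,0,0, 0,0,0,0,0,0,0, 0,0,0,0,0,0,0, 0,0,0,0,0,0,0, 0,0,0,0,0,0,0]'>/dev/null
python3 -c "
from look import *
brief()"
python3 -m handwheel '[0,0,0,0,0,0,0.1, 0,0,0,0,0,0,0]'>/dev/null; python3 -c "
from look import *
brief()"; python3 -m handwheel '[0,0,0,0,0,0,0.1, 0,0,0,0,0,0,0]'>/dev/null; python3 -c "
from look import *
brief()"
```

```text
t 16.2 [570.  151.6  65.4] yaw 39.5 tilt 0.0 F [-0.2 -1.3  1.5] M [-0.44 -0.15 -0.02] op 31.4 g 59.3 j7 -1.4
t 16.37 [570.  151.7  65.4] yaw 33.5 tilt 0.0 F [ 0.9 -2.   2.4] M [-0.23 -0.15 -0.03] op 31.1 g 59.5 j7 -1.49
t 16.53 [569.8 152.   65.3] yaw 27.9 tilt 0.0 F [ 0.4 -0.7  2.8] M [-0.06 -0.16 -0.04] op 31.3 g 59.5 j7 -1.58
```

```bash
python3 -m handwheel '[0,0,0,0,0,0,0.1, 0,0,0,0,0,0,0.1]'>/dev/null; python3 -c "
from look import *
brief()"; python3 -m handwheel '[0,0,0,0,0,0,0.1, 0,0,0,0,0,0,0]'>/dev/null; python3 -c "
from look import *
brief()";python3 -m handwheel '[0,0,0,0,0,0,0.1, 0,0,0,0,0,0,0]'>/dev/null; python3 -c "
from look import *
brief()"
```

```text
t 16.7 [569.9 151.9  65.4] yaw 16.6 tilt 0.0 F [ 1.1 -0.5  1.5] M [-0.22 -0.28  0.02] op 30.9 g 59.5 j7 -1.76
t 16.87 [570.  152.   65.4] yaw 10.9 tilt 0.0 F [ 1.  -0.7  2.4] M [-0.11 -0.31  0.04] op 31.2 g 59.6 j7 -1.86
t 17.03 [570.1 152.1  65.4] yaw 5.3 tilt 0.1 F [ 2.  -0.2  2.4] M [-0.06 -0.43  0.13] op 31.3 g 59.7 j7 -1.95
```

```bash
b(){ python3 -c "
from look import *
brief()"; }; python3 -m handwheel '[0,0,0,0,0,0,0.05]'>/dev/null; b; python3 -m handwheel '[0,0,0,0,0,0,0.05]'>/dev/null; b; python3 -m handwheel '[0,0,0,0,0,0,0]'>/dev/null;b;python3 -m handwheel '[0,0,0,0,0,0,0.05]'>/dev/null;b; python3 -m handwheel '[0,0,0,0,0,0,0]'>/dev/null;b; python3 -m handwheel '[0,0,0,0,0,0,0.05]'>/dev/null;b; python3 -m handwheel '[0,0,0,0,0,0,0]'>/dev/null;b
```

```text
t 17.12 [570.1 152.2  65.4] yaw 2.8 tilt 0.1 F [1.2 0.2 1.1] M [-0.07 -0.56  0.42] op 31.1 g 60.3 j7 -1.99
t 17.2 [570.1 152.2  65.4] yaw -0.2 tilt 0.1 F [ 2.  -0.2  1.4] M [-0.02 -0.54  0.45] op 31.1 g 60.3 j7 -2.03
t 17.28 [570.1 152.2  65.4] yaw -0.3 tilt 0.1 F [ 2.3 -0.   2.3] M [ 0.01 -0.51  0.29] op 31.1 g 60.0 j7 -2.04
t 17.37 [570.1 152.2  65.4] yaw -3.0 tilt 0.1 F [2.1 0.1 0.9] M [ 0.08 -0.61  0.34] op 31.1 g 60.0 j7 -2.08
t 17.45 [570.1 152.2  65.4] yaw -3.2 tilt 0.1 F [1.5 0.5 2.4] M [ 0.17 -0.65  0.16] op 31.3 g 59.7 j7 -2.08
t 17.53 [570.1 152.2  65.4] yaw -5.9 tilt 0.1 F [2.  0.5 1.8] M [ 0.16 -0.72  0.25] op 31.9 g 60.0 j7 -2.13
t 17.62 [570.1 152.2  65.4] yaw -6.1 tilt 0.1 F [2.7 1.6 1.1] M [ 0.27 -0.78  0.12] op 31.2 g 59.7 j7 -2.13
```

```bash
python3 -m handwheel '[7,0,0,0,0,0,0, 7,0,0,0,0,0,0, 7,0,0,0,0,0,0, 7,0,0,0,0,0,0, 7,0,0,0,0,0,0]' >/dev/null; python3 -c "
from look import *
brief()
p=snapshot('side');u=pix(p,[.575,.152,.06])[0].astype(int);cv2.imwrite('pics/c6.png',cv2.resize(p['img'][u[1]-40:u[1]+40,u[0]-50:u[0]+50,::-1],None,fx=6,fy=6,interpolation=cv2.INTER_CUBIC))"
```

```text
t 18.03 [569.4 151.7  64.9] yaw -6.3 tilt 0.0 F [ 0.7  0.4 -0.4] M [ 0.07  0.08 -0.02] op 69.5 g 0.0 j7 -2.13
```

View pics/c6.png

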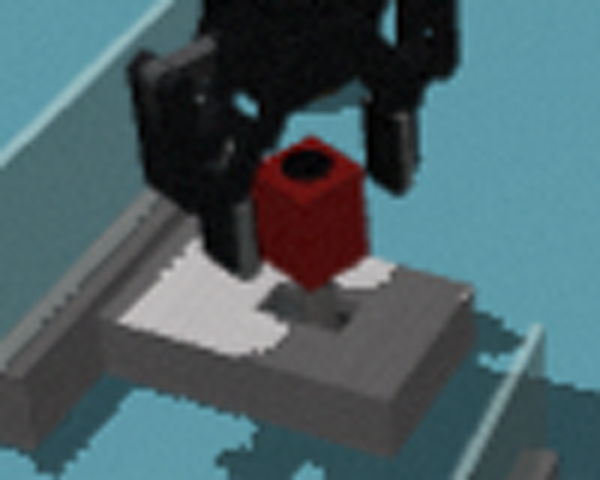

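The grip's top corners show at crop (260,172),(313,137),(363,172),(308,205); I'll compute its heading to see where the key really settled.

```bash
python3 -c "
from look import *
p=snapshot('side');u=pix(p,[.575,.152,.06])[0].astype(int)
w=proj(p,u-[50,40]+np.array([(260,172),(313,137),(363,172),(308,205)])/6,.101)[:,:2]*1000
print(w.round(1),w.mean(0));e=np.roll(w,-1,0)-w;print(np.hypot(*e.T),np.degrees(np.arctan2(e[:,1],e[:,0]))%90)
g=p['img'].astype(int);red=((g[:,:,0]>75)&(g[:,:,1]<50)&(g[:,:,2]<60)).astype(np.uint8)
c=max(cv2.findContours(red,0,1)[0],key=cv2.contourArea)[:,0];c4=cv2.approxPolyDP(c,2,True)[:,0];print(((c4-u+[50,40])*6).tolist())
"
```

```text
[[580.3 165.3]
 [580.7 136. ]
 [549.7 140.4]
 [551.4 168.6]] [565.53874532 152.57140694]
[29.30568288 31.31241276 28.25329562 29.13992275] [ 0.67285855 81.75572689 86.54552749 83.32271985]
[[258, 168], [294, 198], [342, 174], [354, 186], [354, 162], [312, 138], [294, 144], [336, 156], [324, 180], [282, 180], [282, 150]]
```

```bash
python3 -m handwheel '[7,-0.2,0,0,0,0,0, 7,0,0,0,0,0,0, 0,0,0,0,0,0,0, 0,0,0,0,0,0,0, 0,0,0,0,0,0,0, 0,0,0,0,0,0,0, 0,0,0,0,0,0,0, 0,0,0,0,0,0,0]' >/dev/null; python3 -c "
from look import *
brief()"
python3 -m handwheel '[0,0,0,-1,0,0,0, 0,0,0,-1,0,0,0, 0,0,0,-1,0,0,0, 0,0,0,-1.5,0,0,0, 0,0,0,-2,0,0,0, 0,0,0,-2,0,0,0, 0,0,0,0,0,0,0]'>/dev/null
python3 -c "
from look import *
brief()
delta([.514,-.1792,.15],np.radians(11.2))
p=snapshot('side');s=state()['ee_pos'];R=rot().as_matrix()
u=pix(p,s+[0,0,-.02])[0].astype(int);print(u);cv2.imwrite('pics/c7.png',cv2.resize(p['img'][u[1]-35:u[1]+35,u[0]-40:u[0]+40,::-1],None,fx=8,fy=8,interpolation=cv2.INTER_CUBIC))
for d in (-4,0,4): print((pix(p,[s+R@[d/1000,0,.0595]])[0]-u+[40,35])*8,(pix(p,[s+R@[d/1000,0,.0095]])[0]-u+[40,35])*8)
"
```

```text
t 18.8 [567.8 152.1  65.4] yaw -6.3 tilt 0.0 F [-0.3 -0.5  2.9] M [-0.14  0.2   0.06] op 31.1 g 58.6 j7 -2.13
t 19.38 [570.  152.9 155.5] yaw -6.3 tilt 0.4 F [ 0.8  0.4 -0.6] M [ 0.07 -0.08 -0.06] op 31.1 g 69.7 j7 -2.11
t 19.38 ee [0.57   0.1529 0.1555] j7 -2.11 cm [-1.91 33.63  0.44] rv [-0.002 -0.007 -0.306]
[277 211]
[342.65366849 401.30728714] [332.21385946 257.43363198]
[333.83946787 395.34772224] [323.16744361 251.6854558 ]
[325.07125264 389.41924954] [314.16961487 245.96815233]
```

View pics/c7.png

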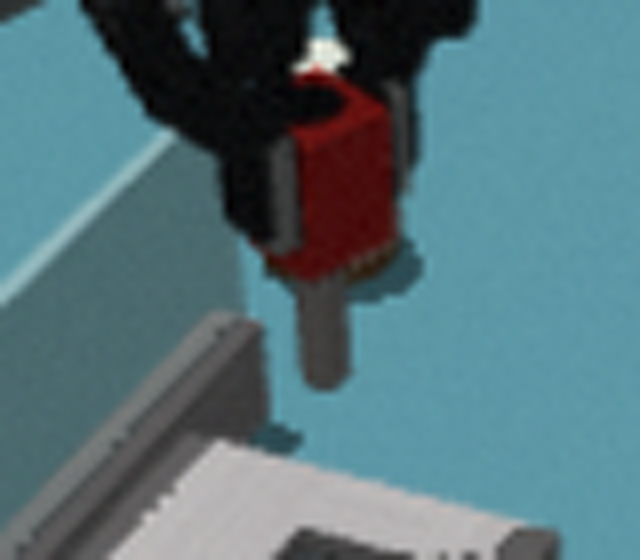

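```bash
python3 -m handwheel '[0,-0.25,3.7,0,0,0,0, 0,-0.25,3.7,0,0,0,0, 0,-0.25,3.7,0,0,0,0, 0,-0.25,3.7,0,0,0,0, 0,-0.25,3.7,0,0,0,0, 0,-0.25,3.7,0,0,0,0, 0,-0.25,3.7,0,0,0,0, 0,-0.25,3.7,0,0,0,0]' >/dev/null
python3 -m handwheel '[0,-0.25,3.7,0,0,0,0, 0,0,0,0,0,0,0, 0,0,0,0,0,0,0, 0,0,0,0,0,0,0]' >/dev/null
python3 -c "
from look import *
brief()
delta([.5105,-.1786,.13],np.radians(-6.3))"
```

```text
t 20.43 [ 508.4 -176.   149.5] yaw -6.3 tilt 0.1 F [ 0.4  0.7 -1.8] M [ 0.06 -0.02  0.04] op 31.6 g 69.7 j7 -1.45
t 20.43 ee [ 0.5084 -0.176   0.1495] j7 -1.45 cm [0.24 0.24 1.95] rv [-0.001  0.001 -0.001]
```

```bash
b(){ python3 -c "
from look import *
brief()"; }; python3 -m handwheel '[0,0.24,0.24,1,0,0,0, 0,0,0,1.2,0,0,0, 0,0,0,0,0,0,0, 0,0,0,0,0,0,0]' >/dev/null; b
python3 -c "
from look import *
p=snapshot('side');u=pix(p,[.514,-.179,.07])[0].astype(int);cv2.imwrite('pics/c8.png',cv2.resize(p['img'][u[1]-25:u[1]+25,u[0]-30:u[0]+30,::-1],None,fx=10,fy=10,interpolation=cv2.INTER_CUBIC))
s=state()['ee_pos'];R=rot().as_matrix()
for X in (s+R@[0,0,.0595],s+R@[.0035,0,.0595],[.514,-.179,.055]): print((pix(p,[X])[0]-u+[30,25])*10)
"
```

```text
t 20.77 [ 510.5 -177.6  126.9] yaw -6.2 tilt 0.1 F [ 0.7  0.5 -1. ] M [-0.03 -0.01  0.01] op 30.9 g 69.7 j7 -1.45
[314.07094698 263.91337504]
[304.14567099 259.33605436]
[303.55299172 299.70571582]
```

View pics/c8.png

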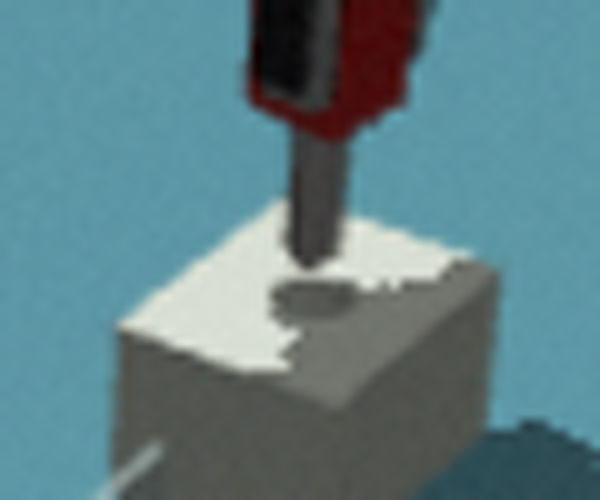

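The tip (310,262) stands over the hole (315,300), about 2 mm too far in +x; correct and lower.

```bash
b(){ python3 -c "
from look import *
brief()"; }; python3 -m handwheel '[0,-0.17,0,0.3,0,0,0, 0,0,0,1,0,0,0, 0,0,0,0.5,0,0,0, 0,0,0,0,0,0,0]' >/dev/null; b;  python3 -m handwheel '[0,0,0,0.5,0,0,0, 0,0,0,0.5,0,0,0, 0,0,0,0,0,0,0]' >/dev/null; b;
```

```text
t 21.15 [ 508.2 -178.6  108.4] yaw -6.3 tilt 0.1 F [-0.6  0.5 -1.2] M [ 0.02  0.02 -0.04] op 31.1 g 69.7 j7 -1.46
t 21.4 [ 508.6 -178.8   99. ] yaw -6.3 tilt 0.1 F [ 0.   0.3 -1.6] M [0.01 0.04 0.04] op 31.1 g 69.7 j7 -1.46
```

In the hole (tip about 15 mm below its top), no force. Lower on.

```bash
b(){ python3 -c "
from look import *
brief()"; }; python3 -m handwheel '[0,0,0,0.7,0,0,0, 0,0,0,0.7,0,0,0, 0,0,0,0,0,0,0]' >/dev/null; b;  python3 -m handwheel '[0,0,0,0.7,0,0,0, 0,0,0,0.7,0,0,0, 0,0,0,0,0,0,0]' >/dev/null; b; python3 -m handwheel '[0,0,0,0.2,0,0,0, 0,0,0,0.1,0,0,0, 0,0,0,0,0,0,0]' >/dev/null; b;
```

```text
t 21.65 [ 508.3 -178.7   84.4] yaw -6.3 tilt 0.1 F [ 0.8  0.1 -1.6] M [-0.07 -0.2   0.01] op 30.9 g 69.7 j7 -1.46
t 21.9 [ 508.4 -178.7   70.5] yaw -6.3 tilt 0.1 F [ 0.5 -1.2 -2.4] M [-0.11 -0.23 -0.02] op 31.0 g 69.6 j7 -1.47
t 22.15 [ 509.1 -178.9   69. ] yaw -6.3 tilt 0.0 F [ 0.2 -0.3 -1.8] M [-0.   -0.02 -0.02] op 31.3 g 69.6 j7 -1.47
```

```bash
b(){ python3 -c "
from look import *
brief()"; }; python3 -m handwheel '[0,0,0,0.3,0,0,0, 0,0,0,0.1,0,0,0, 0,0,0,0,0,0,0]' >/dev/null; b; python3 -m handwheel '[8.5,0,0,0,0,0,0, 8.5,0,0,0,0,0,0, 8.5,0,0,0,0,0,0, 8.5,0,0,0,0,0,0, 8.5,0,0,0,0,0,0, 8.5,0,0,0,0,0,0,8.5,0,0,0,0,0,0]' >/dev/null; b; python3 -m handwheel '[8.5,0,0,-1,0,0,0, 8.5,0,0,-2,0,0,0, 8.5,0,0,-3,0,0,0, 8.5,0,0,-4,0,0,0, 8.5,0,0,-4,0,0,0, 8.5,0,0,-2,0,0,0, 8.5,0,0,0,0,0,0, 8.5,0,0,0,0,0,0]' >/dev/null; b
python3 -c "
from look import *
p=snapshot('side')
for n in('key','key_grip','holder'):
    print(n,[(np.round(d['point'],4).tolist(),round(d['score'],2)) for d in landmark_of(p,n)])
g=p['img'].astype(int);red=((g[:,:,0]>75)&(g[:,:,1]<50)&(g[:,:,2]<60));ys,xs=np.nonzero(red);print(len(xs),xs.mean(),ys.mean(),ys.min(),ys.max())
q=cv2.imread('pics/side0.png')[:,:,::-1].astype(int);red=((q[:,:,0]>75)&(q[:,:,1]<50)&(q[:,:,2]<60));ys,xs=np.nonzero(red);print(len(xs),xs.mean(),ys.mean(),ys.min(),ys.max())
"
```

```text
t 22.4 [ 509.2 -178.9   65.1] yaw -6.3 tilt 0.0 F [ 0.1 -0.6 -1.2] M [ 0.04  0.02 -0.02] op 31.0 g 70.0 j7 -1.47
t 22.98 [ 509.2 -178.9   65.2] yaw -6.3 tilt 0.0 F [0.2 0.2 0.3] M [-0.01 -0.01  0.04] op 84.8 g 0.0 j7 -1.47
t 23.65 [ 510.  -179.1  227.5] yaw -6.3 tilt 0.2 F [-0.2 -0.1 -0.9] M [ 0.03  0.   -0.09] op 84.6 g 0.0 j7 -1.44
key []
key_grip [([0.5137, -0.1818, 0.0788], 0.69)]
holder [([0.5129, -0.1746, 0.0008], 0.87)]
89 359.5280898876405 182.2808988764045 172 198
75 357.85333333333335 181.24 171 198
```

```bash
python3 -c "
from plant import job_done
print(job_done())"
```

```text
the job is handed in; nothing more can be done
None
```

I handed the job in at about 24 s. I tightened the screw in three holds of a quarter turn or less until it resisted as at its stop, then released the key in the white holder at its starting height. I inferred the stop from the wrist moment (up to 0.45 N m against about 0.06 to turn) and the total turn, which also suggests the key slipped about 60° in the socket once it was tight. The screw angle could not be read directly, and no verdict came back.

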